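# Mount a carved plaque on a display easel and lock its sliding clip

## Task

Lay the carved acacia plaque on the sloping mast of the display easel, face out and right way up (tree crown uphill), centred and with its lower edge down on the ledge, and let go of it. Then pull out the lock plunger of the easel's sliding clip, slide the clip downhill to the next hole so that its lip covers the plaque's top edge, and let the pin go fully home. Finish still gripping the plunger knob with the pin held home (do not let go: I will tighten the lock nut), and leave the other goods on the counter where they stand.

Things in the scene. Friction and masses are not known exactly. Their poses are not given: they have to be found in the camera images.
- plaque: Loose dark wooden plaque, 130 mm high x 64 wide x 16 thick, about 120 g, lying face up left or right of the easel, top roughly away from the robot; an acacia carved in lighter wood within a raised 8 mm border. Origin: centre of its back (underside); x to its top edge (tree crown), y across its width, z out of its face. Take it across its 64 mm width.
- plaque_top (a point): Middle of the plaque's top edge: 65 mm along the plaque's x from its origin, 8 mm above its back.
- mast: Mast of the fixed display easel: aluminium tube 40 mm wide, 20 thick, rising away from the robot at 22 degrees, holes 25 mm apart in its face. Origin: on the face at the ledge's uphill side, 70 mm above the counter; x uphill, y across, z out of the face. A seated plaque's origin is at x 65, y 0, z 0 mm, axes along the mast's. Fingers may reach down past both sides of the mast there.
- ledge (a point): Middle of the top of the ledge's uphill side, 22 mm out from the mast's origin along its z. The ledge is a bar across the foot of the mast, 120 mm wide, 6 mm thick, 22 mm above the mast's face; the plaque's lower edge rests on its uphill side.
- clip (a joint): Slide of the steel clip along the mast, m: 0 at the start (pin in a hole), grows downhill; -0.025, 0.025, 0.050 are the neighbouring holes. Wanted: 0.025, where the clip's stop face is 3 mm clear of a seated plaque's top edge. It slides stiffly (about 3 N), stays where left, and is moved by the knob of the plunger mounted on it.
- clip_lip (a point): Middle of the underside of the downhill edge of the clip's lip, at x 148 mm of the mast while clip = 0. The lip is 54 mm wide, 20 mm above the mast's face, and overhangs the clip's stop face by 10 mm.
- plunger (a joint): Lock plunger, m: 0 fully home (pin in a hole), grows as the knob is pulled straight out from the mast's face, stop at 0.011. A spring draws it home with 3 N at 0, 5 N at 0.010. The pin is 8 mm thick, round-ended, reaches 7 mm into the mast with about 1.2 mm play: from 0.007 out it is free to slide.
- knob: Black knob of the plunger, 42 mm uphill of the lip's edge: head 25 mm across, 13 mm thick, on an 18 mm neck. Origin on the plunger's axis, in the mast's face when home; z is the pull direction, out of the mast's face; the head lies 36 to 49 mm along it. Below the neck: a barrel 16 mm across up to 24.5 mm above the mast's face, on the clip, 48 mm wide and 7 mm high.
- knob_grip (a point): Centre of the knob's head, where it is gripped (42.5 mm out from the mast's face when home).
- bowl: Bystander, to be left alone: soapstone bowl, 110 mm across, 45 mm high. Origin: centre of its underside.
- chess_king: Bystander, to be left alone: pink soapstone chess king, 32 mm across, 74 mm high. Origin: centre of its underside.
- chess_pawn: Bystander, to be left alone: grey soapstone chess pawn, 28 mm across, 52 mm high. Origin: centre of its underside.
- bangle: Bystander, to be left alone: brass bangle lying flat, 68 mm across, 14 mm high. Origin: centre of its underside.
- candlestick: Bystander, to be left alone: soapstone candlestick, 64 mm across, 124 mm high. Origin: centre of its underside.
- spoon: Bystander, to be left alone: wooden spoon, 220 mm long, lying. Origin: centre of its underside.
- giraffe: Bystander, to be left alone: carved wooden giraffe on a base 85 x 50 mm, 230 mm high. Origin: centre of its underside.

How it is judged:
By the outcome, as a careful person would: the job done as asked, in the order asked, and still so for the second after the job is handed in, while the arm keeps its last pose, push and grip.
It also fails if it takes over 64 s, if anything falls off the work surface, if the arm or the gripper's body presses on something with over 40 N, if the wrist force passes 120 N, or if a joint passes its speed limit or range.

## Robot

A 6-joint arm with a two-finger parallel gripper is mounted at the origin on the work surface. World frame = base frame: x ahead of the robot, y to its left, z up, the work surface at z = 0. Lengths are in m, angles in rad, forces in N, time in s.
With the tool pointing down it reaches from about 0.35 to 0.85 m from the base axis. Payload 8.1 kg.
Tool frame: the origin (TCP) lies at the very end of the fingers, on their centre line; the grasp point (between the pads) lies 19 mm behind it (robot.pinch_z is the distance from the TCP to the grasp point, in m); y points along the fingers, x is the direction in which the jaws open and shut, and the axes are right-handed (so a half turn about y gives the same grasp; the last joint's range is limited). The gripper opens to 93 mm and grips with 3 to 60 N. Pads are 15 mm wide; open, the fingers measure 128 mm over their backs; the gripper's body (75 mm by 188 mm) begins 65 mm behind the grasp point.
Start: joints at [-1.221, 0.13, 1.488, -0, 1.523, -0.085], TCP at [0.253, -0.544, 0.219] pointing down, gripper open.
Joint ranges: [-2.96, 2.96], [-0.89, 2.26], [0.02, 2.5], [-1.34, 4.48], [0, 2.73], [-2.66, 2.66]. Speed limits (rad/s): [2.39, 2.39, 2.79, 3.14, 3.14, 3.14].

## Interface

Orientations are given as a rotation vector (axis times angle).
In Python, from plant import robot gives the robot as it stands.
- The arm moves only by the shell command python3 -m inch 'ROWS' [FORCE]. ROWS is JSON, a list of rows, each a list of 5 numbers: the closure, from -1 (fully open) to 1 (shut), then the shift along the world's x, y, z in m, then the turn about the world's z in rad. A call has 1 to 8 rows; each row is the pose to reach, as a shift and turn from the pose measured when the call began; what a row does not reach only later rows make up. A row lasts 1/8 s, in which the tool goes at most 62.5 mm and 10.7 degrees, less where a joint would pass 70% of its speed; a pose out of reach is approached as far as the arm can. A call with a gripper value outside its range is refused whole. The fingers move at their own pace and stop on an object; FORCE is the grip in N (left out, the last holds). Time passes only in rows, so rows that repeat a pose let the fingers close. It gives the time, the measured TCP pose, the force and the opening at its end, in the units of the state.
- robot.read_state(): the state, without advancing time (a new reading comes with each control period).
- robot.read_camera(name): name is "side" or "top"; returns a dict with "color" (420x560x3 uint8, red, green, blue), "mtx" (3x3 intrinsics, pixels), "dist_coeffs" ([k1, k2, p1, p2, k3] as OpenCV has them; the pictures are not rectified), "R" (3x3) and "t" (3): a world point X has camera coordinates R X + t. Camera axes: x right, y down, z forward; pixel columns grow to the right and rows downward; lengths in m; the calibration is good to about 2 mm. A picture is of the moment at which its call begins. There is no depth.
- robot.close_job(): hands the job in, once; it reports no verdict.
The state is a dict: "t": time; "q": joint angles; "dq": joint speeds; "joint_torque": joint torques, N m; "tool_pos": TCP position; "orientation": TCP orientation; "force": force on the tool from outside, world axes, zero at the start; "wrist_torque": the same for the moment, N m; "opening": finger opening in m.
Only numpy, scipy, OpenCV 4.12 (cv2) and the standard library are available. Lean on these libraries where they do the work, as an engineer would, in place of code of your own. Each camera call takes 0.05 s, during which the arm holds its last target. There are 200 camera calls.

## Working session

There is one attempt and no reset: what is moved stays moved. The work goes in short steps, Python scripts to look and compute and a shell command to move; the robot and the scene stay as the last step left them, time stands still between calls to the robot, and variables do not carry over. Pictures are saved under pics/ and viewed, about 8 in all and at most 12, crops included, and the job is handed in when it is done.

```bash
ls; mkdir -p pics; cat > h.py <<'E'
import numpy as np, cv2
from plant import robot
def cam(n,f=None):
    c=robot.read_camera(n)
    if f: cv2.imwrite('pics/'+f,c['color'][:,:,::-1])
    return c
def ray(c,uv):
    p=cv2.undistortPoints(np.array(uv,float).reshape(-1,1,2),c['mtx'],np.array(c['dist_coeffs'])).reshape(-1,2)
    d=np.c_[p,np.ones(len(p))]@c['R']      # R^T d
    o=-np.array(c['R']).T@c['t']
    return o,d
def onz(c,uv,z):
    o,d=ray(c,uv); return o+d*((z-o[2])/d[:,2])[:,None]
def tri(c1,u1,c2,u2):
    o1,d1=ray(c1,[u1]);o2,d2=ray(c2,[u2]);A=np.c_[d1[0],-d2[0]]
    s=np.linalg.lstsq(A,o2-o1,rcond=None)[0]
    a=o1+d1[0]*s[0];b=o2+d2[0]*s[1];return (a+b)/2,np.linalg.norm(a-b)
def proj(c,X):
    r,_=cv2.Rodrigues(np.array(c['R'],float));return cv2.projectPoints(np.array(X,float).reshape(-1,1,3),r,np.array(c['t'],float),c['mtx'],np.array(c['dist_coeffs']))[0].reshape(-1,2)
E
python3 - <<'E'
from h import *
import pickle
for n in('top','side'):
    c=cam(n,n+'0.png');print(n,-c['R'].T@c['t'],c['R'][2]); pickle.dump(c,open(n+'0.pkl','wb'))
print(robot.read_state())
E
```

```text
pics
top [0.31969457 0.01869397 1.19226797] [ 0.22698262 -0.01321236 -0.97380918]
side [-0.21748704  0.72873508  0.80401844] [ 0.6130177  -0.57812945 -0.53849386]
{'t': 0.1, 'q': array([-1.22138607e+00,  1.31045174e-01,  1.48917085e+00,  1.65753589e-05,
        1.52297167e+00, -8.54154770e-02]), 'dq': array([-0.00022827, -0.0025744 , -0.00358587, -0.00091322, -0.00134258,
       -0.00070492]), 'joint_torque': array([ 1.21348927e-03, -5.61341000e+01, -4.93094695e+01,  7.70786544e-02,
        2.91476317e-02, -9.77859031e-05]), 'tool_pos': array([ 0.25259736, -0.54368702,  0.21771625]), 'orientation': array([-1.38308076,  0.88413189, -0.88206927]), 'force': array([-0.00490082,  0.42174211,  0.08258482]), 'wrist_torque': array([ 0.01382048, -0.02328545, -0.04535642]), 'opening': 0.09312969718076017}
```

View pics/top0.png

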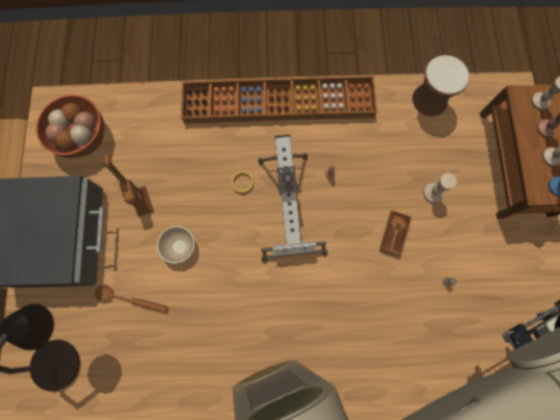

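View pics/side0.png

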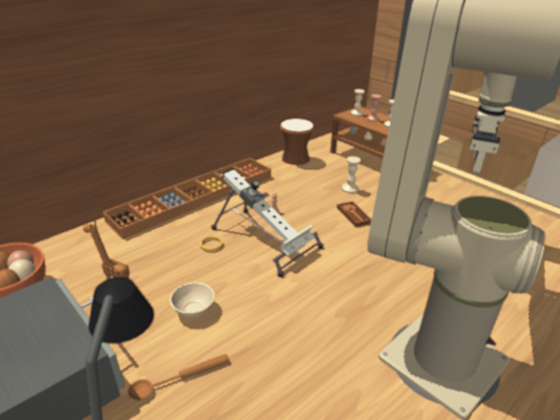

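Top view: easel mast runs from the ledge (~292,248) to the top (~284,138), with the knob at ~(288,180) and the plaque at (396,233). The king is at (331,173), the candlestick at (440,188) and the pawn at (449,283). The side view shows all of these unobstructed. Next I'll enlarge both.

```bash
python3 - <<'E'
from h import *
import pickle
t=pickle.load(open('top0.pkl','rb'));s=pickle.load(open('side0.pkl','rb'))
a=cv2.resize(t['color'][130:265,250:420],None,fx=4.4,fy=4.4,interpolation=cv2.INTER_CUBIC)
b=cv2.resize(s['color'][160:280,205:380],None,fx=4.4,fy=4.4,interpolation=cv2.INTER_CUBIC)
cv2.imwrite('pics/tc.png',a[:,:,::-1]);cv2.imwrite('pics/sc.png',b[:,:,::-1])
hsv=cv2.cvtColor(t['color'],cv2.COLOR_RGB2HSV)
# plaque: dark
g=hsv[:,:,2];m=np.uint8(g<110);m[:205]=0;m[262:]=0;m[:,:370]=0;m[:,420:]=0
n,l,st,ce=cv2.connectedComponentsWithStats(m)
k=1+np.argmax(st[1:,4]);cnt=cv2.findContours(np.uint8(l==k),0,1)[0][0]
r=cv2.minAreaRect(cnt);print(st[k],r);bx=cv2.boxPoints(r);X=onz(t,bx,.012);print(bx,X)
print(np.linalg.norm(np.diff(X,axis=0),axis=1),X.mean(0))
E
```

```text
[380 212  30  46 575] ((394.81134033203125, 234.16038513183594), (20.329360961914062, 42.71913146972656), 15.945395469665527)
[[379.16983 251.90567]
 [390.90567 210.8302 ]
 [410.45285 216.4151 ]
 [398.717   257.49057]] [[ 0.46872324 -0.26579003  0.012     ]
 [ 0.59271906 -0.31271618  0.012     ]
 [ 0.57322555 -0.37084783  0.012     ]
 [ 0.44992414 -0.32262356  0.012     ]]
[0.13257838 0.06131301 0.13239644] [ 0.521148  -0.3179944  0.012    ]
```

View pics/tc.png

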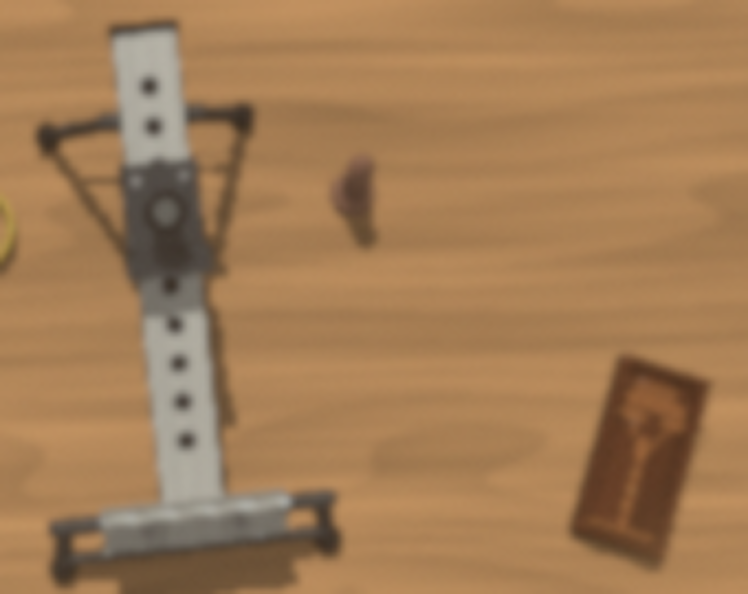

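View pics/sc.png

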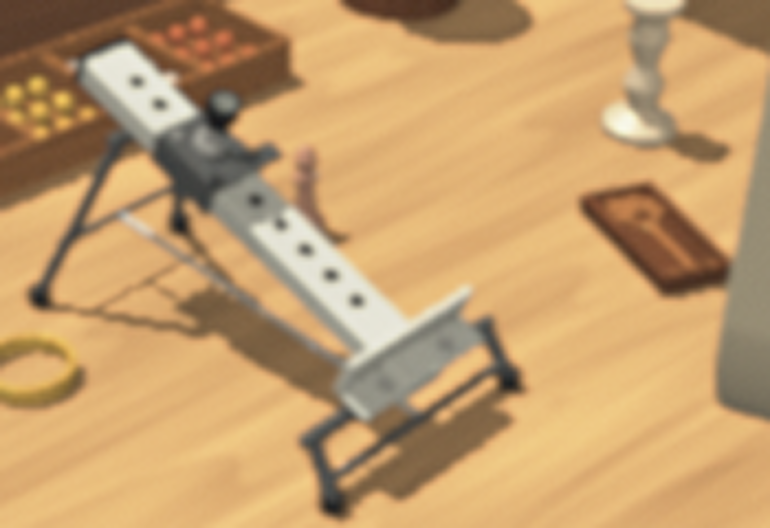

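The crops show the mast holes clearly. In the top crop they are at (149,86), (153,126), (170,285)…(187,440), and the clip lies between rows 165 and 275. The hole positions are known in the mast frame (x = 40…140, 240, 265), so I'll refine them by centroid and fit the mast's position and yaw.

```bash
cat > mast.py <<'E'
from h import *
from scipy.optimize import least_squares
from scipy.spatial.transform import Rotation as Ro
def Rm(yaw,tilt=22): return Ro.from_euler('zy',[yaw,-np.radians(tilt)]).as_matrix()
E
python3 - <<'E'
from mast import *
import pickle
C=[pickle.load(open(n+'0.pkl','rb')) for n in('top','side')]
hx=np.array([265,240,140,115,90,65,40])/1e3
T=[(149,86),(153,126),(170,285),(175,324),(179,363),(183,401),(187,440)]
S=[(136,81),(159,104),(256,200),(280,223),(305,249),(331,275),(356,300)]
UV=[]
for c,P,o in((C[0],T,(250,130)),(C[1],S,(205,160))):
    g=cv2.cvtColor(c['color'],cv2.COLOR_RGB2GRAY).astype(float);L=[]
    for p in P:
        u=np.array(p)/4.4+o-.39
        u0=u.copy()
        for _ in range(3):
            x,y=np.round(u).astype(int);w=g[y-2:y+3,x-2:x+3];w=np.clip(w.max()*.85-w,0,None)
            yy,xx=np.mgrid[y-2:y+3,x-2:x+3];u=np.array([(w*xx).sum(),(w*yy).sum()])/w.sum()
        L.append(u if np.linalg.norm(u-u0)<1.2 else u0)
    UV.append(np.array(L))
def mod(p,z,tilt):
    X=np.array([p[0],p[1],z])+np.c_[hx,0*hx,0*hx]@Rm(p[2],tilt).T
    return X
f=lambda p:np.r_[tuple((proj(c,mod(p,p[3] if len(p)>3 else .07,p[4] if len(p)>3 else 22))-u).ravel() for c,u in zip(C,UV))]
r=least_squares(f,[.47,0,0.1]);print(r.x,np.degrees(r.x[2]),np.abs(r.fun).max(),np.round(r.fun.reshape(2,-1,2),1).tolist())
r2=least_squares(f,[.47,0,0.1,.07,22]);print(r2.x,np.abs(r2.fun).max())
np.save('mast.npy',r.x)
p=r.x;R=Rm(p[2]);o=np.array([p[0],p[1],.07])
for n,v in dict(seat=(.065,0,.0),ledge=(0,0,.022),lip=(.148,0,.02),knob=(.19,0,.0425),top=(.13,0,.008)).items():
    X=o+R@v;print(n,X,*[proj(c,X)[0].round(1) for c in C])
s=robot.read_state();print(Ro.from_rotvec(s['orientation']).as_matrix().round(3))
E
```

```text
[ 0.49557211 -0.00979825  0.07264552] 4.162281832451107 0.767825420625627 [[[-0.2, -0.4], [-0.2, -0.4], [-0.3, 0.4], [-0.1, 0.0], [-0.3, -0.3], [-0.3, -0.4], [-0.2, -0.5]], [[0.2, -0.0], [0.3, 0.1], [0.3, -0.1], [0.8, 0.8], [0.3, -0.1], [0.2, -0.2], [0.2, -0.2]]]
[ 4.95663387e-01 -9.85536885e-03  7.26614405e-02  6.97956477e-02
  2.19963056e+01] 0.8075198512964334
seat [ 0.55568011 -0.00508045  0.09428521] [290.8 220.5] [280.  221.9]
ledge [ 0.48733077 -0.00979825  0.09039804] [293.4 244.8] [297.7 232.6]
lip [0.62494126 0.00094383 0.14383922] [287.8 191.9] [262.8 198.8]
knob [0.65535163 0.00399226 0.18039284] [286.4 177.1] [255.2 184.4]
top [ 6.12791250e-01 -3.62639342e-04  1.25987883e-01] [288.4 197.9] [265.9 205.4]
[[ 0.421 -0.001  0.907]
 [-0.907  0.002  0.421]
 [-0.002 -1.     0.   ]]
```

The fit is tight. With z and tilt left free it gives 69.8 mm and 22.0°, and the yaw is 4.2°. The plaque is at (0.521, -0.318) with yaw -20.8°. I'll move above it.

```bash
python3 -m inch '[[-1,0.268,0.226,0,-0.8],[-1,0.268,0.226,0,-0.8],[-1,0.268,0.226,0,-0.8],[-1,0.268,0.226,0,-0.8],[-1,0.268,0.226,0,-0.8],[-1,0.268,0.226,0,-0.8],[-1,0.268,0.226,-0.06,-0.8],[-1,0.268,0.226,-0.12,-0.8]]' 10
python3 - <<'E'
from mast import *
import pickle
s=robot.read_state();print(Ro.from_rotvec(s['orientation']).as_matrix().round(3)[:,0],s['tool_pos'])
c=cam('side');p=pickle.load(open('side0.pkl','rb'))
a=cv2.resize(c['color'][120:280,280:420],None,fx=4,fy=4,interpolation=cv2.INTER_CUBIC);b=cv2.resize(cam('top')['color'][190:280,350:450],None,fx=4,fy=4)
a=a[:580];b=cv2.copyMakeBorder(b[:580,:230],0,580-min(580,b.shape[0]),0,0,0)
cv2.imwrite('pics/g1.png',np.hstack([a,b])[:,:,::-1])
E
```

```text
t: 1.1
tool_pos: [0.5217, -0.317, 0.0967]
orientation: [-1.013, 1.47, -1.472]
force: [0.4, -0.2, -0.6]
opening: 0.0926
[-0.355 -0.935 -0.001] [ 0.52167728 -0.31699337  0.09672213]
```

View pics/g1.png

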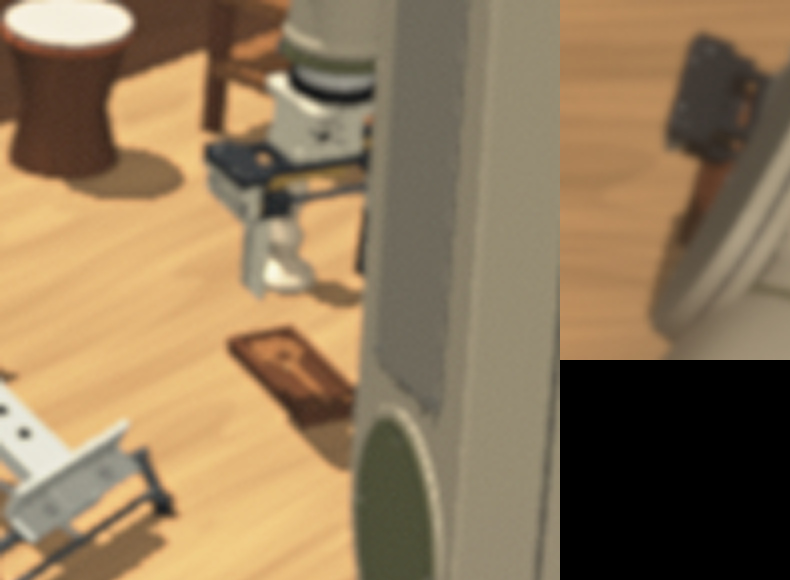

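The side view shows the gripper above the plaque, finger at about (265,270) in the crop, with the jaws at the planned yaw. Next I'll descend and grip.

```bash
python3 -m inch '[[-1,0,-0.001,-0.05,0],[-1,0,-0.001,-0.08,0],[-1,0,-0.001,-0.092,0],[-1,0,-0.001,-0.093,0],[1,0,-0.001,-0.093,0],[1,0,-0.001,-0.093,0],[1,0,-0.001,-0.093,0],[1,0,-0.001,-0.093,0]]' 12
python3 -m inch '[[1,0,0,0,0],[1,0,0,0,0],[1,0,0,0.04,0],[1,0,0,0.09,0],[1,0,0,0.15,0],[1,0,0,0.19,0],[1,0,0,0.19,0]]'
python3 - <<'E'
from h import *
cv2.imwrite('pics/g2.png',cv2.resize(cam('side')['color'][60:280,220:420],None,fx=2.7,fy=2.7,interpolation=cv2.INTER_CUBIC)[:,:,::-1])
E
```

```text
t: 2.2
tool_pos: [0.5179, -0.3175, 0.0004]
orientation: [-1.016, 1.481, -1.466]
force: [-1.4, -2.2, 6.1]
opening: 0.0643
t: 3.08
tool_pos: [0.52, -0.3189, 0.1957]
orientation: [-1.014, 1.473, -1.472]
force: [-0.2, -0.0, -2.0]
opening: 0.0639
```

View pics/g2.png

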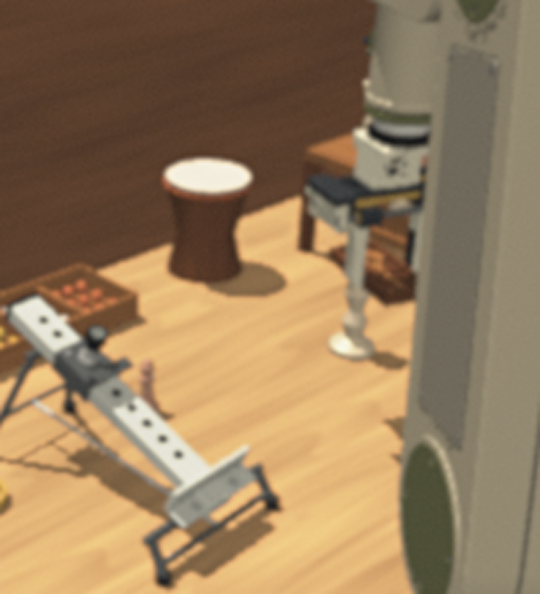

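The plaque is held level in the jaws at about (375,270) in the crop, opening 64 mm. Next I'll carry it over the mast and turn it to the mast's yaw.

```bash
python3 -m inch '[[1,0.0235,0.06,0.01,0.1],[1,0.0235,0.12,0.01,0.2],[1,0.0235,0.18,0.01,0.3],[1,0.0235,0.24,0.01,0.4],[1,0.0235,0.3,0.01,0.436],[1,0.0235,0.313,0.01,0.436],[1,0.0235,0.313,-0.02,0.436],[1,0.0235,0.313,-0.045,0.436]]'
python3 - <<'E'
from mast import *
s=robot.read_state();j=Ro.from_rotvec(s['orientation']).as_matrix()[:,0];print(np.degrees(np.arctan2(j[1],j[0])))
p=np.load('mast.npy');print('mast frame P',Rm(p[2]).T@(s['tool_pos']+[0,0,.008]-[p[0],p[1],.07]))
a=cv2.resize(cam('side')['color'][90:290,190:370],None,fx=2.2,fy=2.2);b=cv2.resize(cam('top')['color'][120:280,220:380],None,fx=2.75,fy=2.75,interpolation=2)
h=440;cv2.imwrite('pics/g3.png',np.hstack([a[:h],b[:h]])[:,:,::-1])
E
```

```text
t: 4.12
tool_pos: [0.5412, -0.0052, 0.1449]
orientation: [-1.246, 1.163, -1.152]
force: [0.4, -0.1, -1.5]
opening: 0.0639
-85.9285055531423
mast frame P [ 0.07345009 -0.00071109  0.05976047]
```

View pics/g3.png

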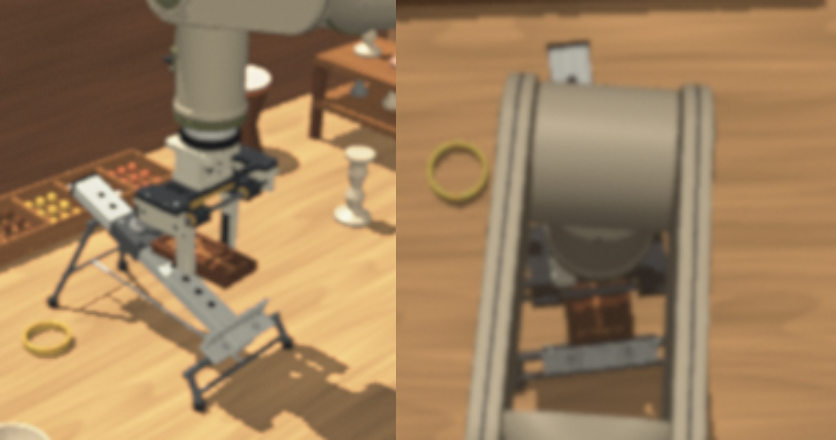

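The plaque hangs level over the mast, crown uphill and square. I'll lower it along the mast's normal so the mast swings it to 22° in a light grip.

```bash
python3 -m inch '[[1,0.003,0.001,-0.014,0],[1,0.006,0.001,-0.02,0],[1,0.008,0.001,-0.025,0],[1,0.010,0.001,-0.03,0],[1,0.012,0.001,-0.035,0],[1,0.0136,0.001,-0.04,0],[1,0.015,0.001,-0.044,0],[1,0.015,0.001,-0.044,0]]' 7
cat > look.py <<'E'
from mast import *
import sys
s=robot.read_state();p=np.load('mast.npy');R=Rm(p[2])
print('mast frame P',R.T@(s['tool_pos']+[0,0,.008]-[p[0],p[1],.07]).round(4),'F mast',(R.T@s['force']).round(1))
if len(sys.argv)>1:
    c=cam('side');t=cam('top')
    a=cv2.resize(c['color'][130:270,210:350],None,fx=4,fy=4,interpolation=2)
    b=cv2.resize(t['color'][130:270,255:315],None,fx=4,fy=4,interpolation=2)
    cv2.imwrite('pics/'+sys.argv[1],np.hstack([a,b])[:,:,::-1])
E
python3 look.py g4.png
```

```text
t: 5.22
tool_pos: [0.5538, -0.0042, 0.098]
orientation: [-1.25, 1.169, -1.148]
force: [-0.2, 0.1, -1.2]
opening: 0.0641
mast frame P [0.0676765  0.00068975 0.01157652] F mast [-0.6  0.2 -1.1]
```

View pics/g4.png

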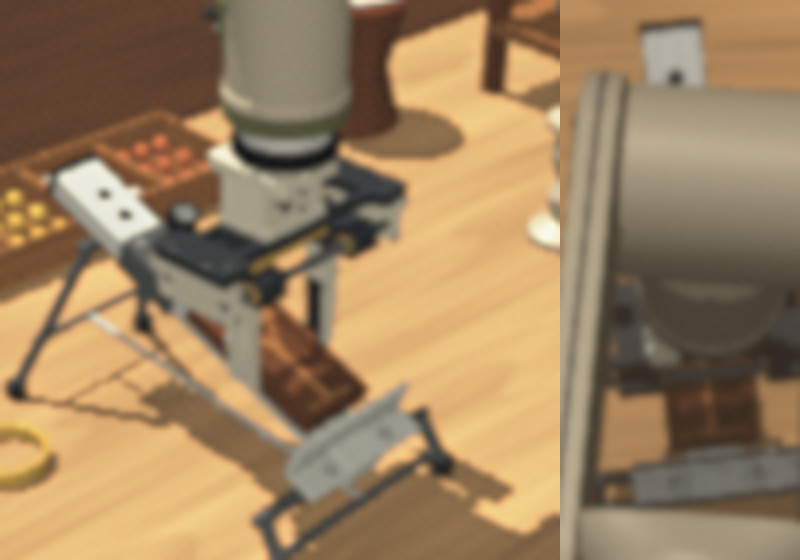

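The plaque has swung with the mast and lies nearly flush, with its lower edge just uphill of the ledge. I'll lower the last few millimetres, then slide it downhill to the ledge.

```bash
python3 -m inch '[[1,0.001,-0.0005,-0.002,0],[1,0.0017,-0.0005,-0.004,0],[1,0.0017,-0.0005,-0.004,0],[1,0.0017,-0.0005,-0.004,0]]'; python3 look.py
python3 -m inch '[[1,-0.002,-0.0002,-0.0008,0],[1,-0.004,-0.0003,-0.0016,0],[1,-0.0055,-0.0004,-0.0022,0],[1,-0.0055,-0.0004,-0.0022,0]]'; python3 look.py g5.png
```

```text
t: 5.82
tool_pos: [0.556, -0.0047, 0.0951]
orientation: [-1.249, 1.168, -1.149]
force: [-2.5, 0.1, 5.6]
opening: 0.064
mast frame P [0.06868361 0.00011513 0.00802609] F mast [-0.2  0.1  6.1]
t: 6.32
tool_pos: [0.5503, -0.0052, 0.0927]
orientation: [-1.249, 1.168, -1.149]
force: [-0.7, 0.2, 2.3]
opening: 0.0639
mast frame P [6.24796287e-02 6.52981195e-05 7.93610302e-03] F mast [0.2 0.1 2.4]
```

View pics/g5.png

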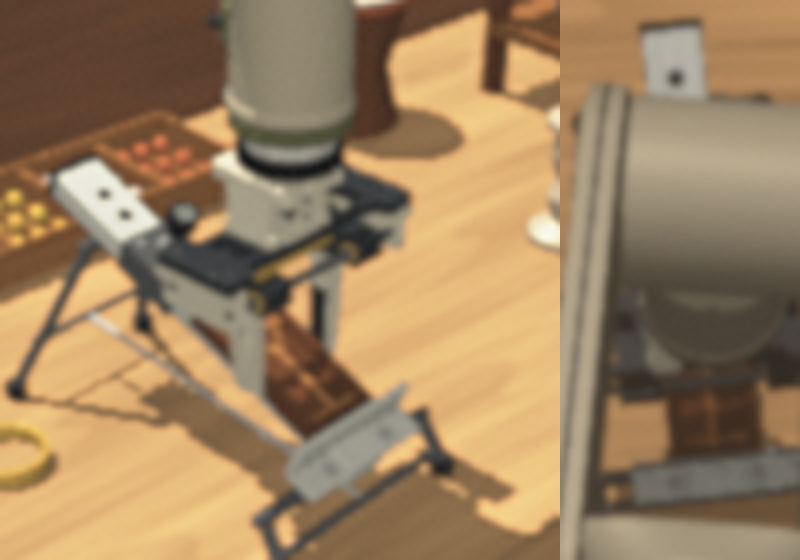

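The plaque is flush, pressed on the mast at a few newtons, but hasn't touched the ledge yet. I'll keep sliding in small steps until I feel it.

```bash
python3 -m inch '[[1,-0.0012,-0.0001,-0.0005,0],[1,-0.0018,-0.0001,-0.0007,0],[1,-0.0018,-0.0001,-0.0007,0]]'; python3 look.py
python3 -m inch '[[1,-0.0012,-0.0001,-0.0005,0],[1,-0.0018,-0.0001,-0.0007,0],[1,-0.0018,-0.0001,-0.0007,0]]'; python3 look.py
```

```text
t: 6.8
tool_pos: [0.5484, -0.0053, 0.092]
orientation: [-1.25, 1.168, -1.149]
force: [0.5, 0.4, 0.8]
opening: 0.0638
mast frame P [0.06045383 0.00011246 0.00799883] F mast [0.8 0.4 0.6]
t: 7.18
tool_pos: [0.5472, -0.0053, 0.0916]
orientation: [-1.249, 1.167, -1.149]
force: [4.2, -0.0, 1.0]
opening: 0.0639
mast frame P [0.0591947  0.00020409 0.00807748] F mast [ 4.3 -0.3 -0.7]
```

It's seated on the ledge, with 4 N uphill reaction. I'll release, rise, and check where it lies.

```bash
python3 -m inch '[[-1,0,0,0,0],[-1,0,0,0,0],[-1,0,0,0,0],[-1,0,0,0,0],[-1,0,0,0.03,0],[-1,0,0,0.08,0],[-1,0,0,0.14,0],[-1,0,0,0.14,0]]'
python3 -m inch '[[-1,0.06,0.01,0.05,0],[-1,0.11,0.01,0.06,0],[-1,0.11,0.01,0.06,0]]'
python3 look.py g6.png; python3 - <<'E'
from mast import *
p=np.load('mast.npy');R=Rm(p[2]);o=np.array([p[0],p[1],.07])
K=o+R@[.19,0,.0425];s=robot.read_state()['tool_pos'];print('to knob TCP',K-[0,0,.019]-s)
E
```

```text
t: 8.18
tool_pos: [0.5505, -0.0057, 0.2382]
orientation: [-1.242, 1.159, -1.156]
force: [-0.8, -0.8, 0.5]
opening: 0.093
t: 8.55
tool_pos: [0.6629, 0.0044, 0.2963]
orientation: [-1.243, 1.16, -1.155]
force: [0.9, 0.2, -0.6]
opening: 0.0929
mast frame P [ 0.24337069 -0.00347341  0.15453003] F mast [ 0.6  0.2 -0.9]
to knob TCP [-0.00538973 -0.00039163 -0.13490498]
```

View pics/g6.png

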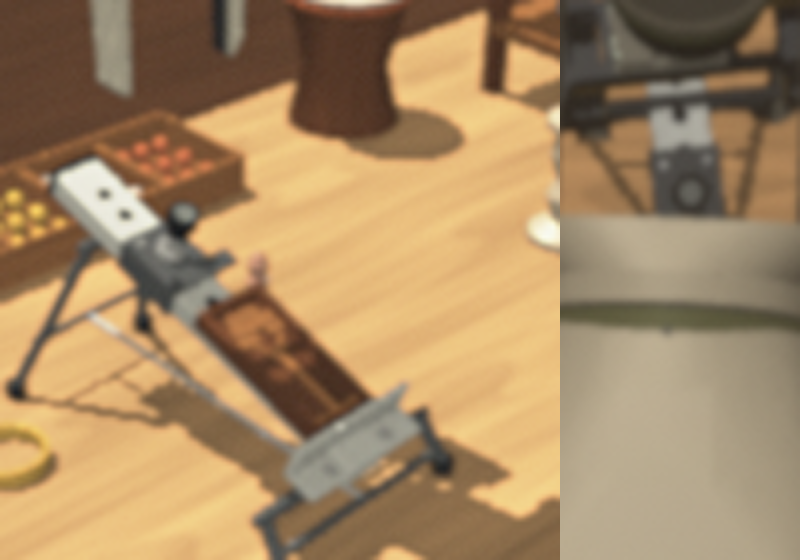

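The plaque lies flat and upright on the ledge, with its top corners at about (197,320) and (262,285) in the crop. The knob at (183,218) matches the predicted (181,218). I'll verify the plaque corners, then descend to the knob and close.

```bash
python3 - <<'E'
from mast import *
import pickle
c=pickle.load(open('side0.pkl','rb'));p=np.load('mast.npy');R=Rm(p[2]);o=np.array([p[0],p[1],.07])
for v in((.13,.032,.016),(.13,-.032,.016),(0,-.032,.016),(0,.032,.016)): print(v,(proj(c,o+R@v)[0]-[210,130])*4)
E
python3 -m inch '[[-1,-0.0054,-0.0004,-0.05,0],[-1,-0.0054,-0.0004,-0.1,0],[-1,-0.0054,-0.0004,-0.125,0],[-1,-0.0054,-0.0004,-0.134,0],[-1,-0.0054,-0.0004,-0.134,0]]' 30
python3 look.py
```

```text
(0.13, 0.032, 0.016) [194.87403663 312.04512241]
(0.13, -0.032, 0.016) [256.50782216 277.93839171]
(0, -0.032, 0.016) [377.61993642 396.11711633]
(0, 0.032, 0.016) [317.68919289 435.10210173]
t: 9.28
tool_pos: [0.6546, 0.0039, 0.1625]
orientation: [-1.244, 1.161, -1.154]
force: [0.6, -0.3, 1.0]
opening: 0.0932
mast frame P [0.18557644 0.00023117 0.03361953] F mast [ 0.9 -0.4  0.7]
```

The corners agree within about 2 camera pixels. I'll close on the knob.

```bash
python3 -m inch '[[1,0,0,0,0],[1,0,0,0,0],[1,0,0,0,0],[1,0,0,0,0],[1,0,0,0,0],[1,0,0,0,0]]' 30; python3 look.py g7.png
```

```text
t: 10.02
tool_pos: [0.6546, 0.0039, 0.1624]
orientation: [-1.244, 1.161, -1.154]
force: [-0.3, 0.9, -0.2]
opening: 0.0379
mast frame P [0.18553907 0.00023389 0.03352681] F mast [-0.3  0.9 -0.1]
```

View pics/g7.png

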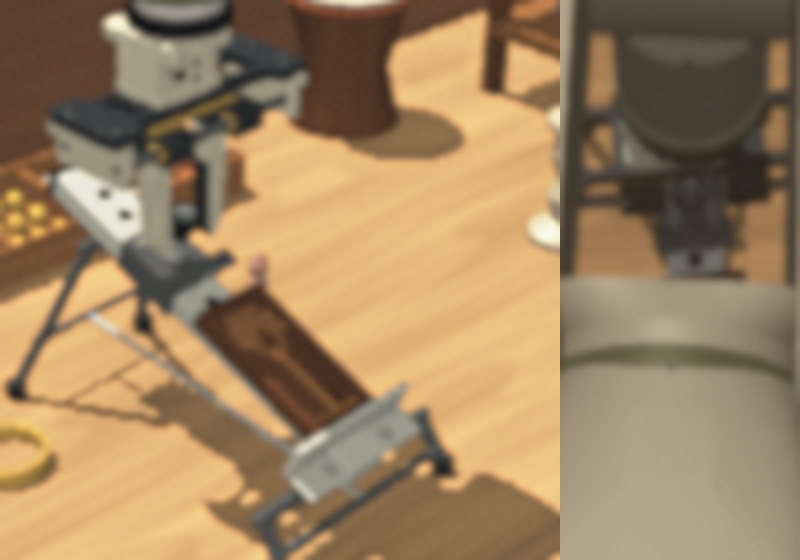

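The fingers straddle the knob but are still closing (38 mm open). I'll keep closing.

```bash
python3 -m inch '[[1,0,0,0,0],[1,0,0,0,0],[1,0,0,0,0],[1,0,0,0,0]]' 30; python3 look.py
```

```text
t: 10.62
tool_pos: [0.6546, 0.0037, 0.1624]
orientation: [-1.244, 1.161, -1.154]
force: [0.1, -1.9, 0.9]
opening: 0.024
mast frame P [1.85524558e-01 3.44135000e-05 3.35268106e-02] F mast [ 0.3 -2.   0.8]
```

Gripped at 24 mm on the 25 mm head. I'll pull out about 9.5 mm along the mast's normal.

```bash
python3 -m inch '[[1,-0.001,-0.0001,0.0025,0],[1,-0.002,-0.0001,0.005,0],[1,-0.003,-0.0002,0.0075,0],[1,-0.0036,-0.0003,0.0089,0],[1,-0.0036,-0.0003,0.0089,0],[1,-0.0036,-0.0003,0.0089,0]]' 40; python3 look.py
```

```text
t: 11.38
tool_pos: [0.651, 0.0034, 0.1712]
orientation: [-1.244, 1.161, -1.154]
force: [2.7, -2.8, -4.7]
opening: 0.024
mast frame P [ 0.18546157 -0.0002618   0.04303461] F mast [ 0.5 -2.8 -5.4]
```

Out 9.5 mm at 5.4 N, as the spring should give. Next I'll slide 25 mm downhill.

```bash
python3 -m inch '[[1,-0.004,-0.0003,-0.0016,0],[1,-0.009,-0.0007,-0.0037,0],[1,-0.014,-0.001,-0.0057,0],[1,-0.019,-0.0014,-0.0077,0],[1,-0.0231,-0.0015,-0.0094,0],[1,-0.0231,-0.0015,-0.0094,0],[1,-0.0231,-0.0015,-0.0094,0]]'; python3 look.py
```

```text
t: 12.25
tool_pos: [0.6272, 0.0016, 0.1613]
orientation: [-1.245, 1.162, -1.154]
force: [1.0, -4.9, -5.2]
opening: 0.024
mast frame P [ 0.15962332 -0.00018621  0.04277113] F mast [-1.3 -4.8 -5.2]
```

It travelled 25.8 mm, slightly over. I'll trim back 0.8 mm and ease the lateral force, then let the pin in.

```bash
python3 -m inch '[[1,0.0007,-0.0003,0.0003,0],[1,0.0007,-0.0003,0.0003,0],[1,0.0007,-0.0003,0.0003,0]]'; python3 look.py
python3 -m inch '[[1,0.001,0,-0.0025,0],[1,0.0019,0,-0.005,0],[1,0.0028,0,-0.007,0],[1,0.0036,0,-0.0089,0],[1,0.0036,0,-0.0089,0],[1,0.0036,0,-0.0089,0]]'; python3 look.py
```

```text
t: 12.62
tool_pos: [0.6274, 0.0016, 0.1612]
orientation: [-1.246, 1.163, -1.153]
force: [-1.2, -3.0, -5.2]
opening: 0.0241
mast frame P [ 0.15986338 -0.00020368  0.04256603] F mast [-3.2 -2.8 -4.3]
t: 13.38
tool_pos: [0.6312, 0.0018, 0.1529]
orientation: [-1.246, 1.163, -1.153]
force: [-3.3, -1.2, 1.8]
opening: 0.0238
mast frame P [ 1.60198399e-01 -2.75356180e-05  3.34843583e-02] F mast [-2.5 -1.   2.9]
```

The knob is back at its home height (33.48 against 33.53 mm before), at 25.3 mm travel, with a light 3 N press. One last look.

```bash
python3 -m inch '[[1,-0.0003,0,-0.0003,0],[1,-0.0003,0,-0.0003,0],[1,-0.0003,0,-0.0003,0]]'; python3 look.py g8.png
```

```text
t: 13.75
tool_pos: [0.6311, 0.0018, 0.1528]
orientation: [-1.245, 1.162, -1.153]
force: [-1.9, -0.4, 2.9]
opening: 0.0241
mast frame P [ 1.60068563e-01 -1.80870090e-05  3.34291006e-02] F mast [-0.7 -0.3  3.4]
```

View pics/g8.png

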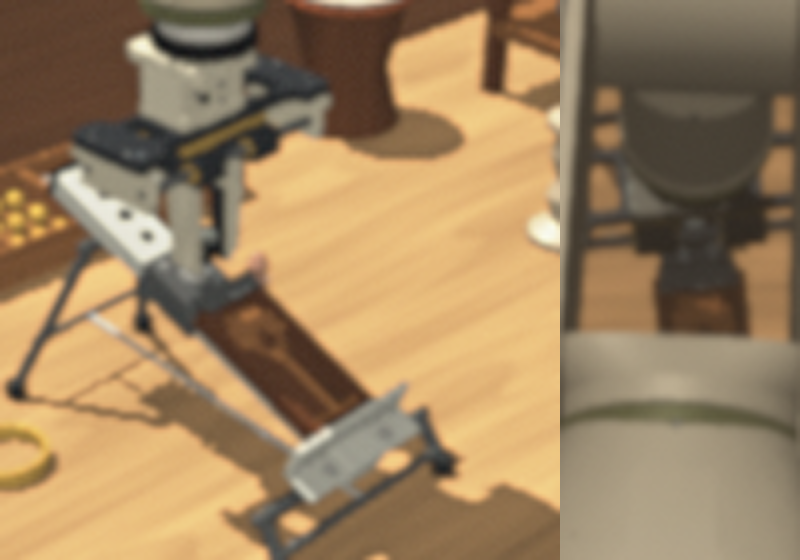

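The clip's lip now covers the plaque's top edge (about (225,300) in the crop), and the plaque still sits on the ledge. The king and bangle are where they were.

```bash
python3 -c "
from plant import robot
print(robot.close_job())"
```

```text
the job is handed in; nothing more can be done
None
```

The plaque is on the mast, the clip is locked one hole downhill over its top edge, and the gripper still holds the plunger knob with the pin pressed home. I handed the job in at about 13.8 s, and no verdict came back.

- **Plaque:** It lies flat on the mast, crown uphill, with its lower edge on the ledge (4 N reaction felt there before I let go). The grip was within about 0.2 mm of the mast's centre line. After release, the corners in the side view matched the seated pose to about 2 pixels, a few millimetres. I judged that by eye and did not measure it more closely.
- **Clip:** I pulled the plunger out 9.5 mm against about 5 N, as the spring should give, and slid the clip downhill. It overshot by 0.8 mm, so I nudged it back before letting the pin in. Travel at the knob reads 25.5 mm, within the pin's 1.2 mm play, and the last picture shows the lip over the plaque's top edge.
- **Pin:** The knob is back at its home height to within 0.1 mm (33.4 mm now, 33.5 mm at the start). The gripper, set to 40 N, presses it inward with about 3 N.
- **Other goods:** In the last picture the king and bangle stand where they were. The other goods were mostly out of that picture, and I did not check them again at the end. No step showed contact with any of them.

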